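# Make up two band-saw service kits and sort out the empty screw tin

## Task

Make up the two service kits for the band saw: the pulley and the bearing block go in the square tray, and the angle bracket and the full tin of screws go in the long tray. The two tins look alike, so feel by lifting which one is full, and stand the empty one in the round dish. Everything is to rest flat on the floor of its tray, upright and inside the rim, and the loose nut and the wood offcut stay where they are.

Things in the scene. Friction and masses are not known exactly. Their poses are not given: they have to be found in the camera images.
- pulley: small bare aluminium pulley lying flat: grooved disc 56 mm diameter, 12 mm thick, with a round hub 22 mm diameter rising from its middle to 52 mm above the underside; 0.1 to 0.16 kg; grip it by the hub. Origin at the centre of its underside, z up along the hub.
- bearing_block: grey cast bearing block standing on its foot: foot 64 mm (its x) by 28 mm (its y) by 10 mm high; on it a round housing 44 mm diameter and 26 mm wide, its bore along y (flat faces at y = +-13 mm), topping out 48 mm above the underside; 0.2 kg; grip across the flat faces above the foot. Origin at the centre of its underside.
- bracket: bare steel angle bracket, L-shaped: foot 50 mm (its x) by 44 mm (its y) by 6 mm thick with two dark holes, and an upright plate 10 mm thick and 44 mm wide (along y), centred at x = -19 mm, rising to 52 mm above the underside; 0.13 to 0.21 kg; grip the upright plate across its thickness. Origin at the centre of the foot's underside.
- tin_a: plain bare-metal round tin with a flat lid, sealed, 54 mm diameter (55 at the lid, the top 12 mm), 70 mm tall, standing upright; origin at the centre of its underside, z up. Looks just like the other tin. One of the two is full of screws (0.35 to 0.5 kg), the other is empty (under 0.1 kg); which is which changes from start to start and can only be felt on lifting.
- tin_b: plain bare-metal round tin with a flat lid, sealed, 54 mm diameter (55 at the lid, the top 12 mm), 70 mm tall, standing upright; origin at the centre of its underside, z up. Looks just like the other tin. One of the two is full of screws (0.35 to 0.5 kg), the other is empty (under 0.1 kg); which is which changes from start to start and can only be felt on lifting.
- square_tray: grey sheet-steel square open tray fixed to the bench, 134 by 134 mm outside, 126 by 126 mm inside, floor 4 mm thick, rim 14 mm above the bench. Origin at the centre of its underside on the bench, x and y along its sides.
- long_tray: grey sheet-steel long open tray fixed to the bench, 178 mm (its x) by 90 mm (its y) outside, 170 by 82 mm inside, floor 4 mm thick, rim 14 mm above the bench. Origin at the centre of its underside on the bench.
- round_dish: grey sheet-steel round open dish fixed to the bench, 96 mm across the rim, about 86 mm inside, floor 4 mm thick, rim 14 mm above the bench. Origin at the centre of its underside on the bench.
- nut: loose dark hexagonal nut, about 30 mm across flats, 16 mm high, lying on the bench; to be left alone. Origin at the centre of its underside.
- offcut: small loose pale wood offcut, 45 (x) by 35 (y) by 15 mm high, lying on the bench; to be left alone. Origin at the centre of its underside.
Not all that is in view belongs to the job. Leave any green look-alike of the bearing_block alone.

How it is judged:
By the outcome, as a careful person would: the job done as asked, in the order asked, and still so for the second after the job is handed in, with the robot touching nothing.
It also fails if it takes over 131 s, if anything falls off the work surface, if the arm or the gripper's body presses on something with over 40 N, if the wrist force passes 120 N, or if a joint passes its speed limit or range.

## Robot

A 6-joint arm with a two-finger parallel gripper is mounted at the origin on the work surface. World frame = base frame: x ahead of the robot, y to its left, z up, the work surface at z = 0. Lengths are in m, angles in rad, forces in N, time in s.
With the tool pointing down it reaches from about 0.275 to 0.85 m from the base axis. Payload 19 kg.
Tool frame: the origin (TCP) lies midway between the tips of the shut fingers; the grasp point (between the pads) lies 19 mm behind it; z points along the fingers, y is the line along which they close (so a half turn about z gives the same grasp; the last joint's range is limited). The gripper opens to 85 mm and grips with 20 to 120 N. Pads are 22 mm wide; open, the fingers measure 114 mm over their backs; the gripper's body (76 mm by 85 mm) begins 54 mm behind the grasp point. The pads swing forward as they close: fully open they stand 13 mm farther back than shut.
Start: joints at [1.212, 0.15, 1.437, -0, 1.554, -0.134], TCP at [0.128, 0.56, 0.231] pointing down, gripper open.
Joint ranges: [-2.8, 2.8], [-0.68, 2.1], [0.12, 2.68], [-1.39, 4.53], [0.16, 2.79], [-2.81, 2.81]. Speed limits (rad/s): [1.89, 1.89, 2.22, 3.01, 3.01, 3.01].

## Interface

Orientations are given as a unit quaternion [w, x, y, z].
In Python, from station import manip gives the robot as it stands.
- The arm moves only by the tool send_rows, never from a script. Its argument "steps" is text: rows parted by semicolons, each of 7 numbers parted by spaces: the shift along the world's x, y, z in cm, then the turn, a rotation vector about the world's x, y, z in rad, then the gripper command: -1 is fully open, 1 is shut, values between are in proportion. In form: dx dy dz ax ay az grip; .... A call has 1 to 20 rows; each row is the pose to reach, as a shift and turn from the pose commanded when the call began; what a row does not reach only later rows make up. A row lasts 1/12 s, in which the tool goes at most 41.7 mm and 7.16 degrees, less where a joint would pass 70% of its speed; a pose out of reach is approached as far as the arm can. A call with a gripper value outside its range is refused whole. The fingers move at their own pace and stop on an object; "squeeze" is the grip in N (left out, the last holds). Time passes only in rows, so rows that repeat a pose let the fingers close. It gives the time, the measured TCP pose, the force, the opening and the grip force at its end, in the units of the state.
- manip.read_state(): the state, without advancing time (a new reading comes with each control period).
- manip.snapshot(name): name is "side" or "top"; returns the picture (480x640x3 uint8, blue, green, red); there is no depth.
- manip.get_calibration(name): a dict with "K" (3x3 intrinsics, pixels), "k1" (the pictures are not rectified: a ray, as slopes to the right and down, at radius r is drawn at 1 + k1 r^2 times it, then the intrinsics apply), "R" (3x3) and "t" (3): a world point X has camera coordinates R X + t. Camera axes: x right, y down, z forward; pixel columns grow to the right and rows downward; lengths in m; the calibration is good to about 2 mm. A picture is of the moment at which its call begins. get_calibration takes no time and is no camera call.
- manip.finish_job(): hands the job in; it is judged then, once.
The state is a dict: "clock": time; "joint_pos": joint angles; "qvel": joint speeds; "joint_torque": joint torques, N m; "position": TCP position; "tool_rot": TCP orientation; "contact_force": force on the tool from outside, world axes, zero at the start; "moment": the same for the moment, N m; "opening": opening from 0.0 (shut) to 1.0 (fully open); "finger_force": force on a finger pad.
Only numpy, scipy, OpenCV 4.12 (cv2) and the standard library are available. Lean on these libraries where they do the work, as an engineer would, in place of code of your own. Each camera call takes 0.05 s, during which the arm holds its last target. There are 200 camera calls.

## Working session

There is one attempt and no reset: what is moved stays moved. The work goes in short steps, Python scripts to look and compute and a tool call to move; the robot and the scene stay as the last step left them, time stands still between calls to the robot, and variables do not carry over. Pictures are saved under pics/ and viewed, at most 14 in all, crops included, and the job is handed in when it is done.

Besides the shell and the picture viewer there is one more tool, called after "Request:" by a JSON object that holds its "method" and its "body", one argument or row to a line. send_rows: Moves the arm, as the interface text tells. Its arguments: {"type":"object","properties":{"steps":{"type":"string"},"squeeze":{"type":"number"}},"required":["steps"]}

```bash
mkdir -p pics; ls; python3 - <<'E'
from station import manip
import cv2,numpy as np
for n in ("top","side"):
    cv2.imwrite(f"pics/{n}0.png",manip.snapshot(n)); c=manip.get_calibration(n)
    print(n,c, -np.array(c["R"]).T@np.array(c["t"]))
print(manip.read_state())
E
```

```text
pics
top {'K': array([[623.49276774,   0.        , 321.73255809],
       [  0.        , 623.49276774, 247.2767579 ],
       [  0.        ,   0.        ,   1.        ]]), 'k1': -0.1621962194713596, 'R': array([[ 0.02614836, -0.99955578, -0.01430024],
       [-0.98725233, -0.02357454, -0.15740734],
       [ 0.15700029,  0.01823389, -0.98743022]]), 't': array([-0.00660819,  0.51589775,  1.11028465])} [ 0.33517904 -0.01468801  1.1774402 ]
side {'K': array([[455.4945683 ,   0.        , 322.02856842],
       [  0.        , 455.4945683 , 240.32657332],
       [  0.        ,   0.        ,   1.        ]]), 'k1': -0.06735123447210348, 'R': array([[-0.9158008 , -0.40137147,  0.01448545],
       [-0.24996233,  0.54136174, -0.80277413],
       [ 0.31436877, -0.73880201, -0.59610726]]), 't': array([0.47716618, 0.16973917, 0.72207028])} [0.25242122 0.63309757 0.55978159]
{'clock': 0.1, 'joint_pos': array([ 1.21200380e+00,  1.50932044e-01,  1.43792661e+00,  2.19865703e-05,
        1.55380338e+00, -1.34019325e-01]), 'qvel': array([-0.00050021, -0.00208779, -0.00137731,  0.00081811, -0.00059921,
       -0.00116723]), 'joint_torque': array([ 4.73143635e-03, -7.14382911e+01, -5.71788919e+01, -4.06168726e-05,
        7.19851072e-03, -4.53104178e-05]), 'position': array([0.12810771, 0.56033178, 0.23075818]), 'tool_rot': array([-1.41081179e-04,  1.12150337e-01,  9.93691107e-01, -5.15858734e-04]), 'contact_force': array([-0.01593296, -0.26875737, -0.10436142]), 'moment': array([ 0.00260459, -0.00451171, -0.04085618]), 'finger_force': 0.0, 'opening': 0.9987710336703965}
```

View pics/top0.png

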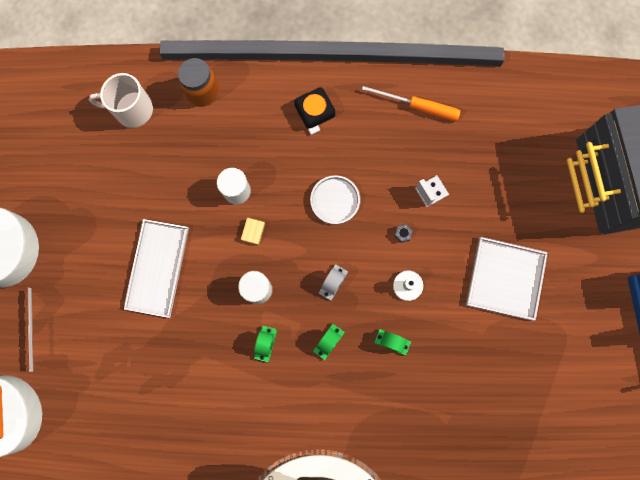

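View pics/side0.png

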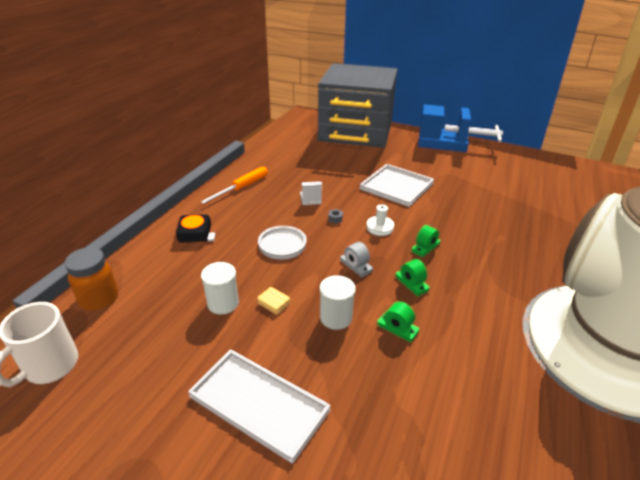

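The top view shows the tins at (233,186) and (255,288), the bracket at (432,191) and the pulley at (408,285). The grey block is at (334,282), with three green look-alikes at (265,344), (329,341) and (393,342). The long tray is at (157,268), the square tray at (507,278) and the dish at (335,200). Only the grey block fits the description, and I'll confirm it in a crop.

```bash
cat > h.py <<'E'
import cv2,numpy as np
from station import manip
def cal(n):
    c=manip.get_calibration(n); return [np.array(c[k]) if k!="k1" else c[k] for k in("K","k1","R","t")]
def px2w(n,uv,z):
    K,k1,R,t=cal(n); uv=np.array(uv,float).reshape(-1,1,2)
    d=cv2.undistortPoints(uv,K,np.array([k1,0,0,0,0.]))[:,0]
    d=np.c_[d,np.ones(len(d))]@R; C=-R.T@t
    return C+d*((z-C[2])/d[:,2])[:,None]
def w2px(n,P):
    K,k1,R,t=cal(n)
    return cv2.projectPoints(np.array(P,float).reshape(-1,1,3),cv2.Rodrigues(R)[0],t,K,np.array([k1,0,0,0,0.]))[0][:,0]
def blobs(im,amin=150):
    hsv=cv2.cvtColor(im,cv2.COLOR_BGR2HSV)
    m=((hsv[...,1]<70)&(hsv[...,2]>90)).astype(np.uint8)
    cs,_=cv2.findContours(m,cv2.RETR_EXTERNAL,cv2.CHAIN_APPROX_NONE)
    return [c for c in cs if cv2.contourArea(c)>amin]
E
python3 - <<'E'
from h import *
im=cv2.imread("pics/top0.png")
for c in blobs(im):
    u=c[:,0].mean(0)
    if not(100<u[0]<560 and 140<u[1]<330): continue
    w=px2w("top",c,0.0)[:,:2]; r=cv2.minAreaRect((w*1000).astype(np.float32))
    print(u.round(),cv2.contourArea(c),[np.round(x,1) for x in r])
a=cv2.resize(im[165:310,300:460],None,fx=5,fy=5,interpolation=cv2.INTER_CUBIC)[:600]
s=cv2.imread("pics/side0.png")
cv2.imwrite("pics/c1.png",cv2.resize(im[165:310,300:460],(660,598),interpolation=cv2.INTER_CUBIC))
cv2.imwrite("pics/c2.png",cv2.resize(s[170:290,290:450],(800,600),interpolation=cv2.INTER_CUBIC))
E
```

```text
[255. 287.] 804.5 [array([444. , 132.9]), array([59.2, 63.3]), np.float64(1.6)]
[408. 285.] 673.5 [array([ 453.1, -158.2]), array([56. , 56.6]), np.float64(64.5)]
[331. 285.] 426.5 [array([456.8, -14.9]), array([30.1, 64.6]), np.float64(61.2)]
[507. 279.] 4830.0 [array([ 470.8, -350. ]), array([138.4, 137.4]), np.float64(78.3)]
[403. 233.] 178.0 [array([ 554.9, -149.3]), array([32.6, 27.7]), np.float64(45.5)]
[156. 268.] 4266.5 [array([475., 327.]), array([ 95.5, 180.3]), np.float64(81.6)]
[431. 190.] 580.5 [array([ 642.1, -202.2]), array([52. , 51.9]), np.float64(30.7)]
[335. 199.] 1851.5 [array([617. , -15.9]), array([96., 96.]), np.float64(20.1)]
[234. 185.] 870.5 [array([640.9, 182.3]), array([76.2, 58. ]), np.float64(38.8)]
```

View pics/c1.png

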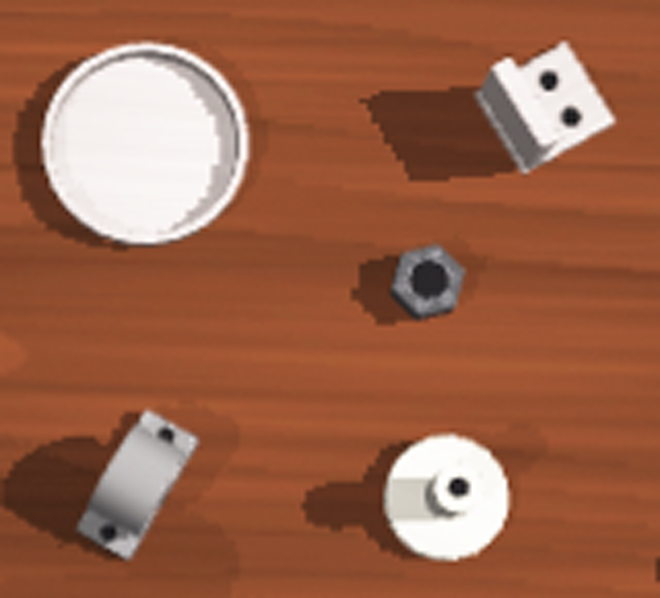

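View pics/c2.png

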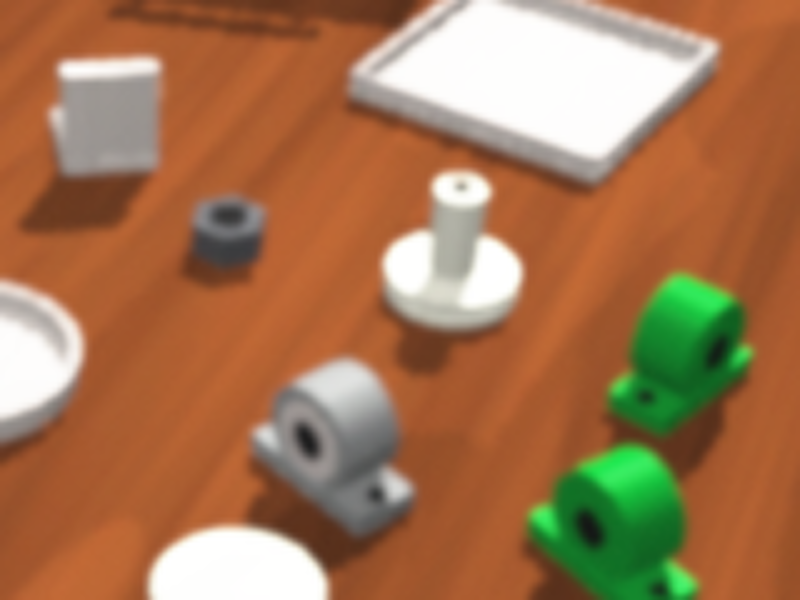

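```bash
python3 - <<'E'
from h import *
im=cv2.imread("pics/top0.png"); s=cv2.imread("pics/side0.png")
cr=lambda *p:np.array(p,float)/4.124+[300,165]-0.4
pr=lambda k,v:print(k,np.round(np.array(v)*1000,1).tolist())
C=-cal("top")[2].T@cal("top")[3]
b=px2w("top",cr((167,435),(108,532)),.01)[:,:2]; pr("block holes",b); d=b[0]-b[1]; print("mid",b.mean(0),"yaw",np.degrees(np.arctan2(d[1],d[0])),"len",np.hypot(*d))
h=px2w("top",cr((549,80),(571,117)),.006)[:,:2]; e=px2w("top",cr((567,43),(615,123)),.006)[:,:2]; f=px2w("top",cr((478,95),(527,170)),0)[:,:2]
pr("br holes",h);pr("outer",e);pr("inner",f)
x=e.mean(0)-f.mean(0); print("bracket x yaw",np.degrees(np.arctan2(x[1],x[0])),"len",np.hypot(*x),"edge yaw",[np.degrees(np.arctan2(*(q[1]-q[0])[::-1])) for q in(e,f,h)],"lens",[np.hypot(*(q[1]-q[0])) for q in(e,f,h)],"centre",(e.mean(0)+f.mean(0))/2)
pr("hub top",px2w("top",cr((458,487)),.052)); pr("hub side",px2w("side",[[382,207.2]],.052))
for c in blobs(im):
    u=c[:,0].mean(0)
    def rect(z):
        w=px2w("top",c,z)[:,:2]; return [np.round(q,1).tolist() for q in cv2.minAreaRect((w*1000).astype(np.float32))]
    if abs(u-[507,279]).max()<6 or abs(u-[156,268]).max()<6 or abs(u-[335,199]).max()<6: print("tray",rect(.014))
    if abs(u-[408,285]).max()<6: print("pulley disc",rect(.012))
    if abs(u-[403,233]).max()<6: print("nut",rect(.012))
    for g in([255,287],[234,185]):
        if abs(u-g).max()<6:
            w=px2w("top",c,.07)[:,:2]; r=w.mean(0)-C[:2]; r/=np.hypot(*r); n=np.array([-r[1],r[0]])
            a=w@r; q=w@n; k=a>a.max()-.0275-.006
            pr("tin",r*(a.max()-.0275)+n*(q[k].max()+q[k].min())/2); pr(" width",np.ptp(q[k]))
# side: tin lids via brightness
for c in blobs(s,500):
    u=c[:,0].mean(0)
    if abs(u-[221,288]).max()<12 or abs(u-[337,302]).max()<12:
        w=px2w("side",c,.07)[:,:2]; Cs=-cal("side")[2].T@cal("side")[3]; r=w.mean(0)-Cs[:2]; r/=np.hypot(*r); n=np.array([-r[1],r[0]])
        a=w@r;q=w@n; k=a>a.max()-.0275-.006
        pr("tin side",r*(a.max()-.0275)+n*(q[k].max()+q[k].min())/2); pr(" width",np.ptp(q[k]))
g=cv2.inRange(cv2.cvtColor(im,cv2.COLOR_BGR2HSV),(20,60,120),(35,255,255))
cs=[c for c in cv2.findContours(g,0,1)[0] if abs(c[:,0].mean(0)-[253,232]).max()<12]
for c in cs: print("offcut",px2w("top",c,.015)[:,:2].mean(0))
E
```

```text
block holes [[478.1, -28.9], [433.0, -3.0]]
mid [ 0.4555717  -0.01595662] yaw -29.822484806574224 len 0.05196153100914279
br holes [[651.0, -205.4], [633.4, -215.7]]
outer [[669.3, -214.1], [631.0, -236.5]]
inner [[644.4, -172.5], [608.6, -195.6]]
bracket x yaw -60.12523013468622 len 0.04754987334647499 edge yaw [np.float64(-149.6554403544812), np.float64(-147.10038805289662), np.float64(-149.78066961223357)] lens [np.float64(0.04437471008034987), np.float64(0.042547631046837335), np.float64(0.020441703362044483)] centre [ 0.63834606 -0.20468886]
hub top [[452.9, -157.0, 52.0]]
hub side [[453.2, -154.7, 52.0]]
tin [438.4, 126.4]
 width 55.5
pulley disc [[451.9, -156.7], [55.4, 56.0], 64.5]
tray [[469.2, -346.0], [136.8, 135.7], 78.3]
nut [[552.7, -147.9], [32.3, 27.5], 45.5]
tray [[473.4, 322.9], [94.3, 178.1], 81.6]
tray [[613.6, -15.9], [94.9, 94.8], 20.1]
tin [629.3, 175.9]
 width 55.0
tin side [439.4, 130.1]
 width 54.3
tin side [631.0, 178.5]
 width 55.8
offcut [0.54954726 0.13965421]
```

Sizes and heights agree: block holes 52 mm apart, tins 55 mm wide, bracket 44 mm, and the two views match to within 4 mm. Starting with the pulley at (0.453, -0.156).

Request:
{"method": "send_rows", "body": {
  "steps": "32.5 -71.6 -11 0 0 0 -1;32.5 -71.6 -11 0 0 0 -1;32.5 -71.6 -11 0 0 0 -1;32.5 -71.6 -11 0 0 0 -1;32.5 -71.6 -11 0 0 0 -1;32.5 -71.6 -11 0 0 0 -1;32.5 -71.6 -11 0 0 0 -1;32.5 -71.6 -11 0 0 0 -1;32.5 -71.6 -11 0 0 0 -1;32.5 -71.6 -11 0 0 0 -1;32.5 -71.6 -11 0 0 0 -1;32.5 -71.6 -11 0 0 0 -1;32.5 -71.6 -11 0 0 0 -1;32.5 -71.6 -11 0 0 0 -1;32.5 -71.6 -11 0 0 0 -1;32.5 -71.6 -11 0 0 0 -1;32.5 -71.6 -11 0 0 0 -1;32.5 -71.6 -11 0 0 0 -1;32.5 -71.6 -11 0 0 0 -1;32.5 -71.6 -11 0 0 0 -1",
  "squeeze": 50
}}

```text
clock: 1.77
position: [0.4541, -0.1597, 0.12]
tool_rot: [-0.0, 0.113, 0.994, -0.0]
contact_force: [0.9, 0.9, -0.7]
opening: 1.001
finger_force: 0.0
```

Request:
{"method": "send_rows", "body": {
  "steps": "0 0 -2 0 0 0 -1;0 0 -4 0 0 0 -1;0 0 -6 0 0 0 -1;0 0 -8 0 0 0 -1;0 0 -9 0 0 0 -1;0 0 -9.9 0 0 0 -1;0 0 -9.9 0 0 0 -1;0 0 -9.9 0 0 0 -1;0 0 -9.9 0 0 0 1;0 0 -9.9 0 0 0 1;0 0 -9.9 0 0 0 1;0 0 -9.9 0 0 0 1;0 0 -9.9 0 0 0 1;0 0 -9.9 0 0 0 1;0 0 -9.9 0 0 0 1;0 0 -9.9 0 0 0 1;0 0 -9.9 0 0 0 1;0 0 -9.9 0 0 0 1"
}}

```text
clock: 3.27
position: [0.4533, -0.1555, 0.0227]
tool_rot: [0.0, 0.112, 0.994, -0.0]
contact_force: [-2.2, 1.4, 5.4]
opening: 0.238
finger_force: 48.7
```

Request:
{"method": "send_rows", "body": {
  "steps": "0 0 2 0 0 0 1;0 0 4 0 0 0 1;0 0 6 0 0 0 1;-0.2 -2 6 0 0 0 1;-0.4 -5 6 0 0 0 1;-0.7 -8 6 0 0 0 1;-0.9 -11 6 0 0 0 1;-1.1 -14 6 0 0 0 1;-1.3 -17 6 0 0 0 1;-1.4 -18.4 6 0 0 0 1;-1.4 -18.4 5 0 0 0 1;-1.4 -18.4 4 0 0 0 1;-1.4 -18.4 3 0 0 0 1;-1.4 -18.4 2 0 0 0 1;-1.4 -18.4 1.5 0 0 0 1;-1.4 -18.4 1.5 0 0 0 1;-1.4 -18.4 1.5 0 0 0 1"
}}

```text
clock: 4.68
position: [0.4393, -0.339, 0.0372]
tool_rot: [-0.0, 0.112, 0.994, 0.0]
contact_force: [0.5, 0.3, -1.0]
opening: 0.24
finger_force: 49.1
```

```bash
python3 - <<'E'
from h import *
s=manip.read_state(); print(s["position"],s["contact_force"],s["opening"])
im=manip.snapshot("side"); cv2.imwrite("pics/s1.png",cv2.resize(im[110:260,300:500],(800,600),interpolation=cv2.INTER_CUBIC))
E
```

```text
[ 0.43931036 -0.33902686  0.03715182] [ 0.46296489  0.29945472 -1.01129897] 0.24029377769174806
```

View pics/s1.png

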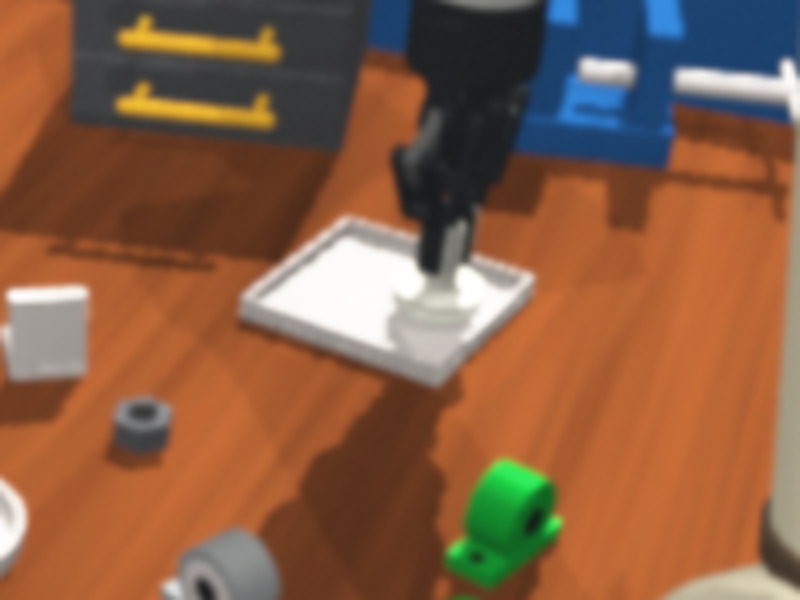

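The pulley hangs level over the near-base half of the square tray (crop (437,300)). Lowering and releasing.

Request:
{"method": "send_rows", "body": {
  "steps": "0 0 -0.4 0 0 0 1;0 0 -0.7 0 0 0 1;0 0 -0.9 0 0 0 1;0 0 -1.05 0 0 0 1;0 0 -1.1 0 0 0 1;0 0 -1.1 0 0 0 1;0 0 -1.1 0 0 0 0.2;0 0 -1.1 0 0 0 0.2;0 0 -1.1 0 0 0 0.2;0 0 -1.1 0 0 0 0.1;0 0 1 0 0 0 0;0 0 3 0 0 0 -0.5;0 0 6 0 0 0 -1;0 0 9 0 0 0 -1"
}}

```text
clock: 5.9
position: [0.4388, -0.3391, 0.128]
tool_rot: [-0.001, 0.112, 0.994, 0.0]
contact_force: [0.1, -0.9, 0.6]
opening: 0.907
finger_force: 0.0
```

Request:
{"method": "send_rows", "body": {
  "steps": "1.7 32.5 0 0 0 -0.295 -1;1.7 32.5 0 0 0 -0.295 -1;1.7 32.5 0 0 0 -0.295 -1;1.7 32.5 0 0 0 -0.295 -1;1.7 32.5 0 0 0 -0.295 -1;1.7 32.5 0 0 0 -0.295 -1;1.7 32.5 0 0 0 -0.295 -1;1.7 32.5 0 0 0 -0.295 -1;1.7 32.5 0 0 0 -0.295 -1;1.7 32.5 -2 0 0 -0.295 -1;1.7 32.5 -5 0 0 -0.295 -1;1.7 32.5 -8 0 0 -0.295 -1;1.7 32.5 -10 0 0 -0.295 -1;1.7 32.5 -10.9 0 0 -0.295 -1;1.7 32.5 -10.9 0 0 -0.295 -1;1.7 32.5 -10.9 0 0 -0.295 -1"
}}

```text
clock: 7.23
position: [0.4565, -0.0146, 0.0189]
tool_rot: [0.0, 0.257, 0.966, -0.0]
contact_force: [0.8, 0.7, -0.8]
opening: 0.998
finger_force: 0.0
```

```bash
python3 - <<'E'
from h import *
s=manip.read_state(); print(s["position"],s["contact_force"],s["opening"])
im=manip.snapshot("side"); a=im[110:290,270:510]; cv2.imwrite("pics/s2.png",cv2.resize(a,(800,600),interpolation=cv2.INTER_CUBIC))
E
```

```text
[ 0.45653475 -0.01462686  0.01890393] [ 0.76365948  0.74008688 -0.7613592 ] 0.9975474633925677
```

View pics/s2.png

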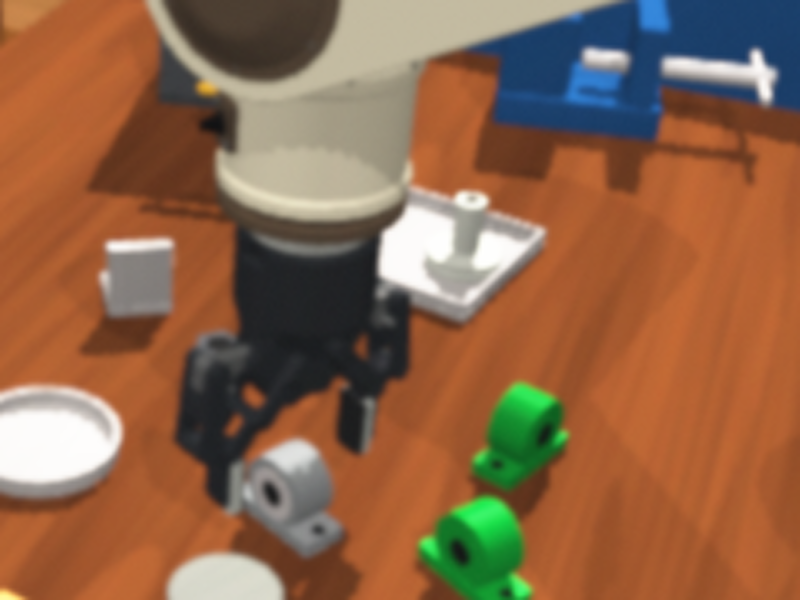

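The pulley stands upright in the tray (crop (465,245)), and the fingers straddle the grey block (crop (290,485)). Closing.

Request:
{"method": "send_rows", "body": {
  "steps": "0 0 0 0 0 0 1;0 0 0 0 0 0 1;0 0 0 0 0 0 1;0 0 0 0 0 0 1;0 0 0 0 0 0 1;0 0 0 0 0 0 1;0 0 0 0 0 0 1;0 0 0 0 0 0 1;0 0 0 0 0 0 1;0 0 0 0 0 0 1",
  "squeeze": 60
}}

```text
clock: 8.12
position: [0.4564, -0.0146, 0.0188]
tool_rot: [0.0, 0.257, 0.966, -0.0]
contact_force: [-0.7, 0.6, 7.1]
opening: 0.293
finger_force: 60.0
```

Request:
{"method": "send_rows", "body": {
  "steps": "0 0 2 0 0 0 1;0 0 5 0 0 0 1;0 0 8 0 0 0 1;0.4 -3 8 0 0 -0.1 1;0.8 -6 8 0 0 -0.2 1;1.2 -9 8 0 0 -0.3 1;1.6 -12 8 0 0 -0.42 1;2 -15 8 0 0 -0.54 1;2.4 -18 8 0 0 -0.66 1;2.8 -21 8 0 0 -0.78 1;3.2 -24 8 0 0 -0.9 1;3.7 -27 8 0 0 -1.02 1;4.1 -30 8 0 0 -1.14 1;4.5 -33 8 0 0 -1.255 1;4.6 -33.8 7 0 0 -1.255 1;4.6 -33.8 5 0 0 -1.255 1;4.6 -33.8 3 0 0 -1.255 1;4.6 -33.8 1.8 0 0 -1.255 1;4.6 -33.8 1.8 0 0 -1.255 1;4.6 -33.8 1.8 0 0 -1.255 1"
}}

```text
clock: 9.78
position: [0.5021, -0.3521, 0.0362]
tool_rot: [-0.001, 0.775, 0.632, -0.0]
contact_force: [-0.0, -0.2, -1.2]
opening: 0.295
finger_force: 59.3
```

```bash
python3 - <<'E'
from h import *
s=manip.read_state(); print(s["position"],s["contact_force"],s["opening"])
a=manip.snapshot("side")[120:240,320:480];b=manip.snapshot("top")[220:340,440:600]
cv2.imwrite("pics/s3.png",cv2.resize(np.vstack([a,b]),(400,600),interpolation=cv2.INTER_CUBIC))
E
```

```text
[ 0.50209139 -0.35211858  0.03616222] [-0.04497377 -0.23164003 -1.21418071] 0.2947705862199193
```

View pics/s3.png

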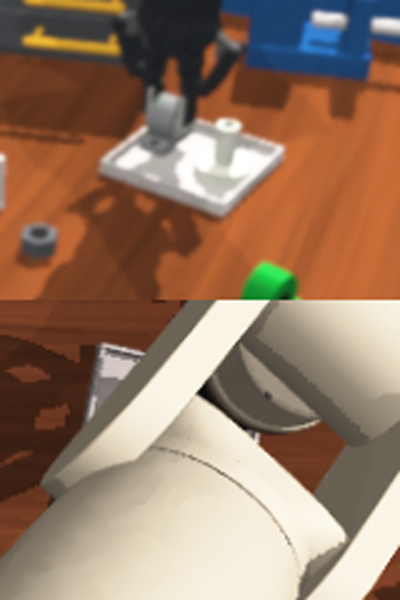

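The block hangs over the far half of the tray, clear of the pulley. Lowering it in.

Request:
{"method": "send_rows", "body": {
  "steps": "0 0 -0.4 0 0 0 1;0 0 -0.8 0 0 0 1;0 0 -1.1 0 0 0 1;0 0 -1.3 0 0 0 1;0 0 -1.35 0 0 0 1;0 0 -1.35 0 0 0 1;0 0 -1.35 0 0 0 0.1;0 0 -1.35 0 0 0 0.1;0 0 -1.35 0 0 0 0.1;0 0 -1.3 0 0 0 0.1;0 0 1 0 0 0 0.1;0 0 3 0 0 0 0;0 0 6 0 0 0 -1;0 0 9 0 0 0 -1"
}}

```text
clock: 11.05
position: [0.5018, -0.3522, 0.127]
tool_rot: [-0.001, 0.775, 0.631, -0.0]
contact_force: [1.1, -1.0, -0.1]
opening: 0.765
finger_force: 0.0
```

Request:
{"method": "send_rows", "body": {
  "steps": "12.6 16.6 0 0 0 -0.843 -1;12.6 16.6 0 0 0 -0.843 -1;12.6 16.6 0 0 0 -0.843 -1;12.6 16.6 0 0 0 -0.843 -1;12.6 16.6 0 0 0 -0.843 -1;12.6 16.6 0 0 0 -0.843 -1;12.6 16.6 0 0 0 -0.843 -1;12.6 16.6 0 0 0 -0.843 -1;12.6 16.6 -2 0 0 -0.843 -1;12.6 16.6 -5 0 0 -0.843 -1;12.6 16.6 -8 0 0 -0.843 -1;12.6 16.6 -10 0 0 -0.843 -1;12.6 16.6 -10.9 0 0 -0.843 -1;12.6 16.6 -10.9 0 0 -0.843 -1;12.6 16.6 -10.9 0 0 -0.843 -1"
}}

```text
clock: 12.3
position: [0.6283, -0.187, 0.0181]
tool_rot: [0.0, 0.966, 0.259, 0.0]
contact_force: [0.3, 0.1, 0.2]
opening: 0.996
finger_force: 0.0
```

```bash
python3 - <<'E'
from h import *
s=manip.read_state(); print(s["position"],s["contact_force"],s["opening"])
im=manip.snapshot("side"); a=im[100:260,270:480]; cv2.imwrite("pics/s4.png",cv2.resize(a,(788,600),interpolation=cv2.INTER_CUBIC))
E
```

```text
[ 0.62834322 -0.18704599  0.01812577] [0.28642887 0.06688384 0.20942952] 0.995669360019283
```

View pics/s4.png

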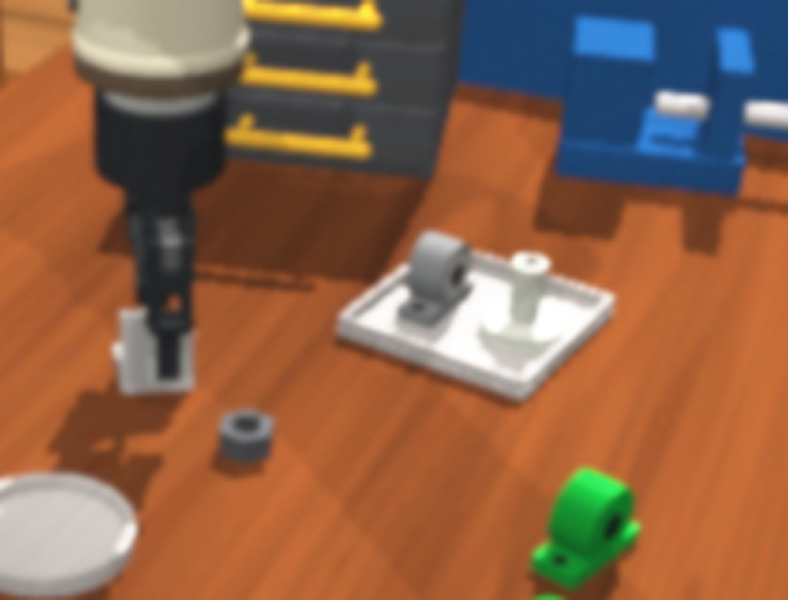

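Both parts sit flat in the square tray, and the fingers straddle the bracket's upright plate (crop (160,350)). Closing.

Request:
{"method": "send_rows", "body": {
  "steps": "0 0 0 0 0 0 1;0 0 0 0 0 0 1;0 0 0 0 0 0 1;0 0 0 0 0 0 1;0 0 0 0 0 0 1;0 0 0 0 0 0 1;0 0 0 0 0 0 1;0 0 0 0 0 0 1;0 0 0 0 0 0 1;0 0 0 0 0 0 1;0 0 0 0 0 0 1;0 0 0 0 0 0 1"
}}

```text
clock: 13.35
position: [0.6283, -0.1865, 0.0174]
tool_rot: [0.0, 0.966, 0.259, 0.0]
contact_force: [-0.1, 1.9, 6.0]
opening: 0.106
finger_force: 59.1
```

Request:
{"method": "send_rows", "body": {
  "steps": "0 0 3 0 0 0 1;0 0 6 0 0 0 1;0 0 9 0 0 0 1;-0.5 2 10.5 0 0 0.05 1;-1.2 5 10.5 0 0 0.12 1;-2.1 8.5 10.5 0 0 0.2 1;-3.1 12.4 10.5 0 0 0.28 1;-4 16.2 10.5 0 0 0.36 1;-5 20 10.5 0 0 0.44 1;-5.9 23.8 10.5 0 0 0.52 1;-6.9 27.6 10.5 0 0 0.6 1;-7.8 31.4 10.5 0 0 0.68 1;-8.8 35.2 10.5 0 0 0.76 1;-9.7 39 10.5 0 0 0.84 1;-10.6 42.8 10.5 0 0 0.9 1;-11.5 46 10.5 0 0 0.9 1;-12.2 49 10.5 0 0 0.9 1;-12.6 50.6 9 0 0 0.9 1;-12.6 50.6 6.5 0 0 0.9 1;-12.6 50.6 4 0 0 0.9 1"
}}

```text
clock: 15.02
position: [0.5018, 0.3208, 0.0566]
tool_rot: [0.0, 0.756, 0.654, 0.0]
contact_force: [0.5, -0.4, -1.7]
opening: 0.109
finger_force: 59.0
```

Request:
{"method": "send_rows", "body": {
  "steps": "0 0 -1 0 0 0 1;0 0 -1.5 0 0 0 1;0 0 -1.5 0 0 0 1;0 0 -1.5 0 0 0 1"
}}

```text
clock: 15.35
position: [0.5028, 0.3195, 0.0433]
tool_rot: [0.0, 0.757, 0.653, 0.0]
contact_force: [-0.1, -0.2, -0.9]
opening: 0.108
finger_force: 58.8
```

```bash
python3 - <<'E'
from h import *
s=manip.read_state(); print(s["position"],s["contact_force"],s["opening"])
im=manip.snapshot("side"); a=im[240:480,150:470]; cv2.imwrite("pics/s5.png",cv2.resize(a,(640,480),interpolation=cv2.INTER_CUBIC))
E
```

```text
[0.50276057 0.31945861 0.04327499] [-0.05292032 -0.24887809 -0.89264493] 0.10808641978866913
```

View pics/s5.png

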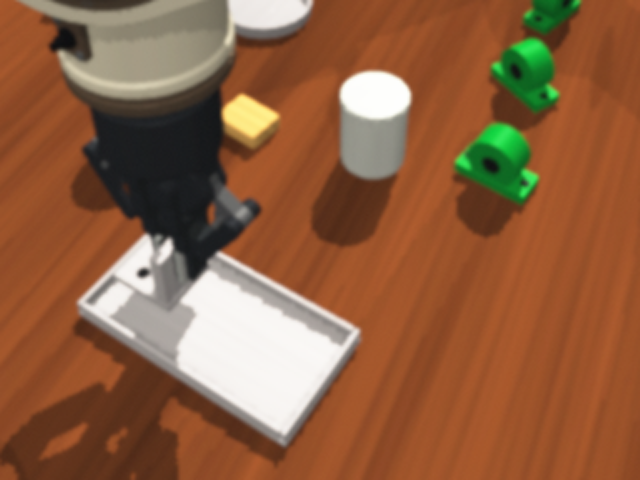

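The bracket hangs over the far end of the long tray (crop (160,270)), aligned with its sides. Lowering.

Request:
{"method": "send_rows", "body": {
  "steps": "0 0 -0.7 0 0 0 1;0 0 -1.4 0 0 0 1;0 0 -1.8 0 0 0 1;0 0 -2.05 0 0 0 1;0 0 -2.2 0 0 0 1;0 0 -2.2 0 0 0 1;0 0 -2.2 0 0 0 0.5;0 0 -2.2 0 0 0 0.5;0 0 -2.2 0 0 0 0.4;0 0 -2.1 0 0 0 0.4;0 0 1 0 0 0 0.4;0 0 4 0 0 0 0;0 0 7 0 0 0 -1;0 0 9 0 0 0 -1"
}}

```text
clock: 16.57
position: [0.5027, 0.3197, 0.1352]
tool_rot: [0.0, 0.757, 0.653, 0.001]
contact_force: [-0.2, 0.7, 0.3]
opening: 0.712
finger_force: 0.0
```

Request:
{"method": "send_rows", "body": {
  "steps": "-6.3 -19.1 0 0 0 1.571 -1;-6.3 -19.1 0 0 0 1.571 -1;-6.3 -19.1 0 0 0 1.571 -1;-6.3 -19.1 0 0 0 1.571 -1;-6.3 -19.1 0 0 0 1.571 -1;-6.3 -19.1 0 0 0 1.571 -1;-6.3 -19.1 0 0 0 1.571 -1;-6.3 -19.1 0 0 0 1.571 -1;-6.3 -19.1 0 0 0 1.571 -1;-6.3 -19.1 0 0 0 1.571 -1;-6.3 -19.1 0 0 0 1.571 -1;-6.3 -19.1 0 0 0 1.571 -1;-6.3 -19.1 0 0 0 1.571 -1;-6.3 -19.1 0 0 0 1.571 -1;-6.3 -19.1 0 0 0 1.571 -1"
}}

```text
clock: 17.82
position: [0.4392, 0.1285, 0.1323]
tool_rot: [0.0, 0.075, 0.997, -0.0]
contact_force: [-0.3, -0.2, 0.2]
opening: 1.001
finger_force: 0.0
```

```bash
python3 - <<'E'
from h import *
s=manip.read_state(); print(s["position"],s["tool_rot"],s["opening"])
im=manip.snapshot("side"); a=im[180:480,120:520]; cv2.imwrite("pics/s6.png",cv2.resize(a,(800,600),interpolation=cv2.INTER_CUBIC))
E
```

```text
[0.43918314 0.12849997 0.13228998] [ 1.01764219e-05  7.52909242e-02  9.97161609e-01 -4.54157686e-05] 1.0013493358487338
```

View pics/s6.png

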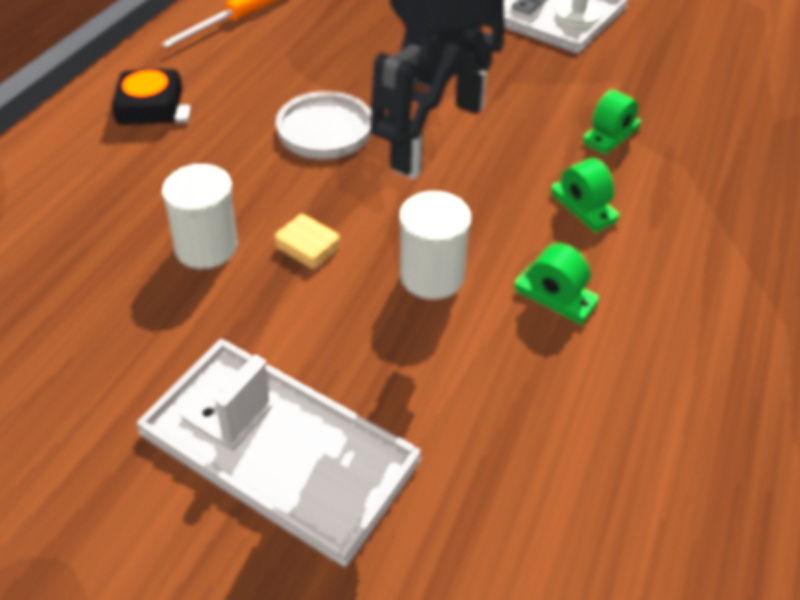

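The bracket sits flat inside the long tray, and the open fingers are above the tin. Descending and gripping.

Request:
{"method": "send_rows", "body": {
  "steps": "0 0 -3 0 0 0 -1;0 0 -6 0 0 0 -1;0 0 -9 0 0 0 -1;0 0 -10.5 0 0 0 -1;0 0 -11.2 0 0 0 -1;0 0 -11.2 0 0 0 -1;0 0 -11.2 0 0 0 1;0 0 -11.2 0 0 0 1;0 0 -11.2 0 0 0 1;0 0 -11.2 0 0 0 1;0 0 -11.2 0 0 0 1;0 0 -11.2 0 0 0 1;0 0 -11.2 0 0 0 1;0 0 -11.2 0 0 0 1"
}}

```text
clock: 19.03
position: [0.44, 0.1286, 0.0219]
tool_rot: [0.001, 0.074, 0.997, 0.0]
contact_force: [-3.3, -0.2, 11.9]
opening: 0.63
finger_force: 61.3
```

Request:
{"method": "send_rows", "body": {
  "steps": "0 0 1 0 0 0 1;0 0 2.5 0 0 0 1;0 0 4 0 0 0 1;0 0 5 0 0 0 1;0 0 5 0 0 0 1;0 0 5 0 0 0 1;0 0 5 0 0 0 1;0 0 5 0 0 0 1;0 0 5 0 0 0 1"
}}

```text
clock: 19.78
position: [0.4388, 0.1285, 0.0696]
tool_rot: [-0.001, 0.073, 0.997, -0.0]
contact_force: [-0.0, -0.5, -1.0]
opening: 0.627
finger_force: 63.0
```

Request:
{"method": "send_rows", "body": {
  "steps": "0 0 0 0 0 0 1;0 0 0 0 0 0 1;0 0 0 0 0 0 1"
}}

```text
clock: 20.03
position: [0.4391, 0.1285, 0.0701]
tool_rot: [-0.0, 0.073, 0.997, -0.0]
contact_force: [-0.5, -0.2, -1.2]
opening: 0.628
finger_force: 63.0
```

Request:
{"method": "send_rows", "body": {
  "steps": "0 0 0 0 0 0 1;0 0 0 0 0 0 1;0 0 0 0 0 0 1"
}}

```text
clock: 20.28
position: [0.4392, 0.1285, 0.0702]
tool_rot: [-0.0, 0.073, 0.997, -0.0]
contact_force: [-0.2, -0.3, -1.5]
opening: 0.63
finger_force: 63.0
```

```bash
python3 - <<'E'
from h import *
for i in range(8):
    manip.snapshot("side"); s=manip.read_state(); print(s["clock"],s["contact_force"].round(2),s["moment"].round(2),s["joint_torque"].round(2),s["position"].round(4))
E
```

```text
20.3333 [-0.73 -0.14 -0.59] [0.01 0.01 0.02] [ -0.   -52.86 -50.8   -0.    -0.     0.  ] [0.4392 0.1285 0.0703]
20.3833 [-0.82 -0.49 -1.15] [ 0.04  0.04 -0.03] [ -0.   -52.87 -50.81  -0.     0.     0.  ] [0.4392 0.1285 0.0703]
20.4333 [-0.38 -0.46 -0.55] [0.01 0.04 0.03] [ -0.   -52.88 -50.81  -0.     0.     0.  ] [0.4392 0.1285 0.0703]
20.4833 [-0.01  0.17 -0.78] [ 0.02 -0.01  0.02] [  0.   -52.89 -50.81  -0.     0.     0.  ] [0.4392 0.1285 0.0703]
20.5333 [ 0.17 -0.55 -0.77] [-0.01 -0.05 -0.01] [  0.   -52.89 -50.82  -0.     0.     0.  ] [0.4392 0.1285 0.0703]
20.5833 [0.2  0.54 0.29] [ 0.04 -0.01 -0.03] [  0.   -52.9  -50.82  -0.     0.     0.  ] [0.4392 0.1285 0.0703]
20.6333 [ 0.14 -0.29 -1.07] [-0.   -0.01 -0.03] [  0.   -52.9  -50.81  -0.     0.     0.  ] [0.4392 0.1285 0.0703]
20.6833 [ 0.31 -0.41 -1.95] [-0.03  0.02  0.01] [  0.   -52.9  -50.82  -0.     0.    -0.  ] [0.4392 0.1285 0.0703]
```

The readings average about 0.9 N, or 0.09 kg, so this is the empty tin. The full tin comes before it in the task, so I'll stand this one back where it was and fetch the other first.

Request:
{"method": "send_rows", "body": {
  "steps": "0 0 -2 0 0 0 1;0 0 -3.5 0 0 0 1;0 0 -4.5 0 0 0 1;0 0 -4.9 0 0 0 1;0 0 -5 0 0 0 1;0 0 -5 0 0 0 1;0 0 -5 0 0 0 -0.6;0 0 -5 0 0 0 -1;0 0 -5 0 0 0 -1;0 0 -5 0 0 0 -1;0 0 -3 0 0 0 -1;0 0 0 0 0 0 -1;0 0 3 0 0 0 -1;0 0 6 0 0 0 -1;0 0 7 0 0 0 -1"
}}

```text
clock: 21.93
position: [0.4405, 0.1287, 0.1443]
tool_rot: [0.002, 0.073, 0.997, 0.0]
contact_force: [-0.0, 0.2, 0.2]
opening: 0.998
finger_force: 0.0
```

Request:
{"method": "send_rows", "body": {
  "steps": "19.1 4.9 0 0 0 0 -1;19.1 4.9 0 0 0 0 -1;19.1 4.9 0 0 0 0 -1;19.1 4.9 0 0 0 0 -1;19.1 4.9 0 0 0 0 -1;19.1 4.9 0 0 0 0 -1;19.1 4.9 0 0 0 0 -1;19.1 4.9 -2 0 0 0 -1;19.1 4.9 -5 0 0 0 -1;19.1 4.9 -8 0 0 0 -1;19.1 4.9 -10.5 0 0 0 -1;19.1 4.9 -11.6 0 0 0 -1;19.1 4.9 -12 0 0 0 -1;19.1 4.9 -12 0 0 0 -1"
}}

```text
clock: 23.1
position: [0.6298, 0.1774, 0.0204]
tool_rot: [-0.0, 0.073, 0.997, -0.0]
contact_force: [0.1, 0.1, 0.5]
opening: 1.002
finger_force: 0.0
```

Request:
{"method": "send_rows", "body": {
  "steps": "0 0 0 0 0 0 1;0 0 0 0 0 0 1;0 0 0 0 0 0 1;0 0 0 0 0 0 1;0 0 0 0 0 0 1;0 0 0 0 0 0 1;0 0 0 0 0 0 1;0 0 0 0 0 0 1;0 0 0 0 0 0 1;0 0 0 0 0 0 1",
  "squeeze": 80
}}

```text
clock: 23.93
position: [0.6311, 0.1778, 0.0224]
tool_rot: [0.001, 0.073, 0.997, 0.0]
contact_force: [-2.6, 0.5, 11.6]
opening: 0.618
finger_force: 83.9
```

Request:
{"method": "send_rows", "body": {
  "steps": "0 0 1 0 0 0 1;0 0 2.5 0 0 0 1;0 0 4 0 0 0 1;0 0 5 0 0 0 1;0 0 5 0 0 0 1;0 0 5 0 0 0 1;0 0 5 0 0 0 1;0 0 5 0 0 0 1;0 0 5 0 0 0 1"
}}

```text
clock: 24.68
position: [0.6298, 0.1775, 0.0694]
tool_rot: [-0.001, 0.073, 0.997, -0.0]
contact_force: [0.4, -0.0, -2.8]
opening: 0.616
finger_force: 84.6
```

```bash
python3 - <<'E'
from h import *
for i in range(5):
    im=manip.snapshot("side"); s=manip.read_state(); print(s["contact_force"].round(2),s["position"].round(4),s["opening"])
a=im[180:480,120:520]; cv2.imwrite("pics/s7.png",cv2.resize(a,(800,600),interpolation=cv2.INTER_CUBIC))
E
```

```text
[-0.19 -0.31 -3.78] [0.6299 0.1774 0.0695] 0.6195743766494191
[-0.18  0.1  -2.63] [0.63   0.1775 0.0697] 0.6203995821227914
[ 0.07  0.26 -3.66] [0.63   0.1775 0.0698] 0.6176609544913966
[-0.2   0.7  -4.68] [0.6301 0.1775 0.0699] 0.6220547241974654
[ 0.51  0.01 -4.14] [0.6302 0.1775 0.0701] 0.6130320095737583
```

View pics/s7.png

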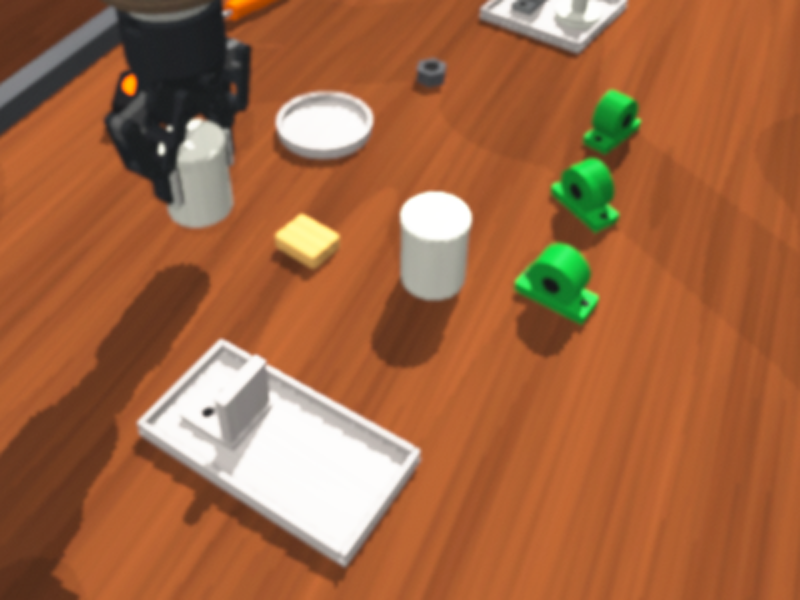

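It weighs about 3.8 N, roughly 0.39 kg, so this is the full tin, and it hangs straight. Taking it to the near end of the long tray.

Request:
{"method": "send_rows", "body": {
  "steps": "0 0 2 0 0 0 1;-1 0.8 4 0 0 0 1;-3 2.3 5 0 0 0 1;-5.5 4.2 5 0 0 0 1;-8 6.1 5 0 0 0 1;-10.5 8.1 5 0 0 0 1;-13 10 5 0 0 0 1;-15.5 11.9 5 0 0 0 1;-17.5 13.4 5 0 0 0 1;-19 14.6 5 0 0 0 1;-19.8 15.2 5 0 0 0 1;-19.8 15.2 3 0 0 0 1;-19.8 15.2 1 0 0 0 1;-19.8 15.2 -1 0 0 0 1;-19.8 15.2 -2.5 0 0 0 1;-19.8 15.2 -3.3 0 0 0 1;-19.8 15.2 -3.6 0 0 0 1;-19.8 15.2 -3.6 0 0 0 1;-19.8 15.2 -3.6 0 0 0 1"
}}

```text
clock: 26.52
position: [0.4327, 0.3296, 0.0351]
tool_rot: [0.0, 0.073, 0.997, 0.0]
contact_force: [0.5, 0.4, -3.5]
opening: 0.619
finger_force: 86.2
```

Request:
{"method": "send_rows", "body": {
  "steps": "0 0 -0.3 0 0 0 1;0 0 -0.6 0 0 0 1;0 0 -0.8 0 0 0 1;0 0 -0.9 0 0 0 1;0 0 -0.9 0 0 0 1"
}}

```text
clock: 26.93
position: [0.4324, 0.3296, 0.0264]
tool_rot: [0.0, 0.073, 0.997, 0.0]
contact_force: [-7.3, -3.9, 14.7]
opening: 0.617
finger_force: 87.7
```

Request:
{"method": "send_rows", "body": {
  "steps": "0 0 0.1 0 0 0 1;0 0 0.1 0 0 0 -0.5;0 0 0.1 0 0 0 -1;0 0 0.1 0 0 0 -1;0 0 0.1 0 0 0 -1;0 0 0.1 0 0 0 -1;0 0 0.1 0 0 0 -1;0 0 2 0 0 0 -1;0 0 5 0 0 0 -1;0 0 8 0 0 0 -1;0 0 10 0 0 0 -1;0 0 11 0 0 0 -1"
}}

```text
clock: 27.93
position: [0.433, 0.33, 0.1382]
tool_rot: [0.001, 0.073, 0.997, 0.001]
contact_force: [0.1, 0.6, 0.3]
opening: 1.002
finger_force: 0.0
```

```bash
python3 - <<'E'
from h import *
im=manip.snapshot("side"); s=manip.read_state(); print(s["position"],s["opening"])
a=im[180:480,120:520]; cv2.imwrite("pics/s8.png",cv2.resize(a,(800,600),interpolation=cv2.INTER_CUBIC))
E
```

```text
[0.43317026 0.33008704 0.13864681] 0.999649250248402
```

View pics/s8.png

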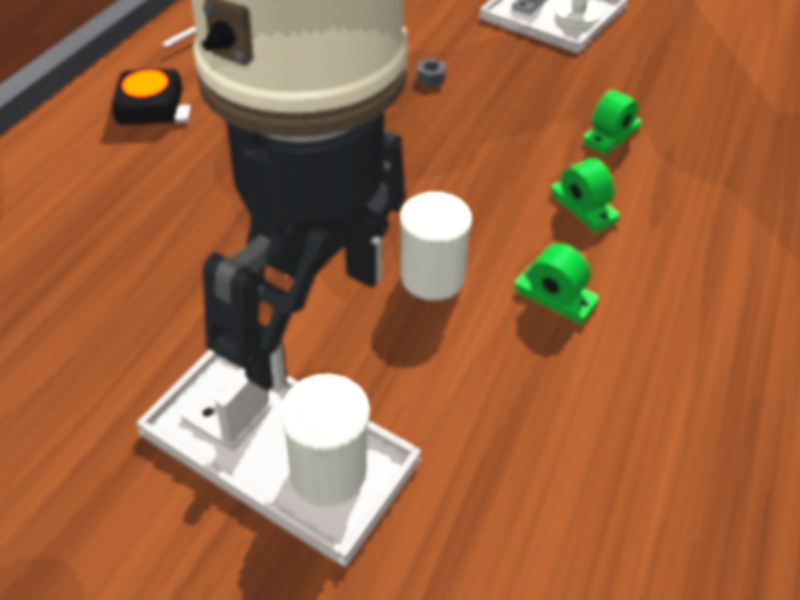

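The full tin stands in the long tray beside the bracket (crop (327,440)). Next, the empty tin (crop (435,245)) goes to the dish.

Request:
{"method": "send_rows", "body": {
  "steps": "0.7 -20.1 0 0 0 0 -1;0.7 -20.1 0 0 0 0 -1;0.7 -20.1 0 0 0 0 -1;0.7 -20.1 0 0 0 0 -1;0.7 -20.1 0 0 0 0 -1;0.7 -20.1 0 0 0 0 -1;0.7 -20.1 0 0 0 0 -1;0.7 -20.1 -2 0 0 0 -1;0.7 -20.1 -5 0 0 0 -1;0.7 -20.1 -8 0 0 0 -1;0.7 -20.1 -10.3 0 0 0 -1;0.7 -20.1 -11.2 0 0 0 -1;0.7 -20.1 -11.5 0 0 0 -1;0.7 -20.1 -11.5 0 0 0 -1"
}}

```text
clock: 29.15
position: [0.439, 0.1291, 0.0201]
tool_rot: [-0.0, 0.073, 0.997, -0.0]
contact_force: [-0.5, 0.3, 0.7]
opening: 1.001
finger_force: 0.0
```

Request:
{"method": "send_rows", "body": {
  "steps": "0 0 0 0 0 0 1;0 0 0 0 0 0 1;0 0 0 0 0 0 1;0 0 0 0 0 0 1;0 0 0 0 0 0 1;0 0 0 0 0 0 1;0 0 0 0 0 0 1;0 0 0 0 0 0 1;0 0 0 0 0 0 1;0 0 0 0 0 0 1",
  "squeeze": 50
}}

```text
clock: 29.98
position: [0.4399, 0.1287, 0.0217]
tool_rot: [0.001, 0.073, 0.997, 0.0]
contact_force: [-4.3, 0.5, 11.2]
opening: 0.631
finger_force: 50.8
```

Request:
{"method": "send_rows", "body": {
  "steps": "0 0 2 0 0 0 1;0 0 5 0 0 0 1;1 -0.8 7 0 0 0 1;3 -2.5 7 0 0 0 1;5.5 -4.5 7 0 0 0 1;8 -6.6 7 0 0 0 1;10.5 -8.6 7 0 0 0 1;13 -10.7 7 0 0 0 1;15 -12.3 7 0 0 0 1;16.7 -13.7 7 0 0 0 1;17.5 -14.4 7 0 0 0 1;17.5 -14.4 5 0 0 0 1;17.5 -14.4 3 0 0 0 1;17.5 -14.4 1.8 0 0 0 1;17.5 -14.4 1.2 0 0 0 1;17.5 -14.4 1.2 0 0 0 1;17.5 -14.4 1.2 0 0 0 1"
}}

```text
clock: 31.4
position: [0.6144, -0.0153, 0.0331]
tool_rot: [0.0, 0.073, 0.997, -0.0]
contact_force: [0.3, -0.3, -0.7]
opening: 0.63
finger_force: 52.9
```

Request:
{"method": "send_rows", "body": {
  "steps": "0 0 -0.3 0 0 0 1;0 0 -0.5 0 0 0 1;0 0 -0.7 0 0 0 1;0 0 -0.8 0 0 0 1;0 0 -0.8 0 0 0 1"
}}

```text
clock: 31.82
position: [0.6145, -0.0155, 0.0258]
tool_rot: [0.001, 0.073, 0.997, -0.0]
contact_force: [-7.5, 0.9, 17.5]
opening: 0.629
finger_force: 54.1
```

Seated on the dish floor. Releasing, retreating, then a last look.

Request:
{"method": "send_rows", "body": {
  "steps": "0 0 0.2 0 0 0 1;0 0 0.2 0 0 0 -0.5;0 0 0.2 0 0 0 -1;0 0 0.2 0 0 0 -1;0 0 0.2 0 0 0 -1;0 0 0.2 0 0 0 -1;0 0 0.2 0 0 0 -1;0 0 2 0 0 0 -1;0 0 5 0 0 0 -1;0 0 8 0 0 0 -1;0 0 12 0 0 0 -1;0 0 16 0 0 0 -1"
}}

```text
clock: 32.82
position: [0.6136, -0.0154, 0.1855]
tool_rot: [-0.001, 0.073, 0.997, 0.0]
contact_force: [-0.3, -0.6, -0.6]
opening: 1.0
finger_force: 0.0
```

Request:
{"method": "send_rows", "body": {
  "steps": "0 0 4 0 0 0 -1;-4 4 4 0 0 0 -1;-8 8 4 0 0 0 -1;-12 12 4 0 0 0 -1;-16 16 4 0 0 0 -1;-18 20 4 0 0 0 -1;-20 24 4 0 0 0 -1;-22 28 4 0 0 0 -1;-24 32 4 0 0 0 -1;-27 36 4 0 0 0 -1;-30 40 4 0 0 0 -1;-33 44 4 0 0 0 -1;-36 47 4 0 0 0 -1;-40 50 4 0 0 0 -1;-43 53 4 0 0 0 -1;-45 56 4 0 0 0 -1;-45 56 4 0 0 0 -1;-45 56 4 0 0 0 -1"
}}

```text
clock: 34.32
position: [0.1711, 0.5357, 0.2244]
tool_rot: [0.0, 0.073, 0.997, 0.0]
contact_force: [1.2, -0.1, 0.0]
opening: 0.999
finger_force: 0.0
```

```bash
python3 - <<'E'
from h import *
t=manip.snapshot("top"); im=manip.snapshot("side"); s=manip.read_state(); print(s["clock"],s["position"])
a=cv2.resize(im[120:480,150:470],(480,540)); b=cv2.resize(t[160:340,100:580],(800,300))
cv2.imwrite("pics/f1.png",np.vstack([np.pad(cv2.resize(im[150:480,130:460],(300,300),interpolation=cv2.INTER_AREA),((0,0),(0,500),(0,0))),b]))
E
```

```text
34.4167 [0.16905426 0.53747443 0.22374549]
```

View pics/f1.png

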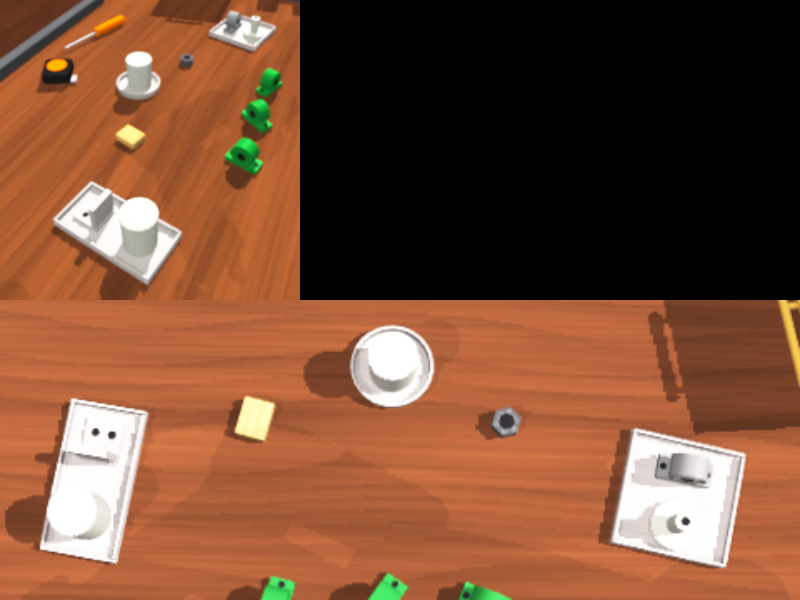

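Everything shows where it belongs: the bracket and full tin in the long tray, the empty tin in the dish, and the block and pulley in the square tray. The nut and offcut haven't moved.

```bash
python3 -c "
from station import manip
print(manip.finish_job())"
```

```text
the job is handed in; nothing more can be done
None
```

Job handed in at about 34 s: pulley and bearing block are in the square tray, bracket and full tin (about 0.39 kg by feel) in the long tray, and the empty tin in the round dish; the nut and offcut were left alone.

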